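# Unscrew the retaining cap of the revolving postcard stand

### The arm

A 6-joint arm with a two-finger parallel gripper is mounted at the origin on the work surface. World frame = base frame: x ahead of the robot, y to its left, z up, the work surface at z = 0. Lengths are in mm, angles in rad, forces in N, time in s.
With the tool pointing down it reaches from about 300 to 775 mm from the base axis. Payload 14.6 kg.
Tool frame: the origin (TCP) lies between the finger pads; the fingertips stand 11 mm ahead of it and the grasp point (between the pads) lies 8 mm behind it; z points along the fingers, y is the line along which they close (so a half turn about z gives the same grasp; the last joint's range is limited). The gripper opens to 94 mm and grips with 3 to 60 N. Pads are 16 mm wide; open, the fingers measure 119 mm over their backs; the gripper's body (75 mm by 177 mm) begins 78 mm behind the grasp point.
Start: joints at [-1.347, 0.3, 1.521, -0, 1.321, -0.067], TCP at [157.688, -526.9, 216.446] pointing down, gripper open.
Joint ranges: [-3.03, 3.03], [-0.79, 2.21], [0.23, 2.52], [-1.04, 4.18], [0, 3.07], [-2.55, 2.55]. Speed limits (rad/s): [2.22, 2.22, 2.57, 3.14, 3.14, 3.14].

### API

Orientations are given as [roll, pitch, yaw] about the fixed x, y, z axes, in that order (R = Rz(yaw) Ry(pitch) Rx(roll)).
In Python, from cell import manip gives the robot as it stands. The module is installed in compiled form; this text tells all that it offers.
- The arm moves only by the tool arm_command, never from a script. Its argument "rows" is one flat list of numbers, 5 for each row, row after row: the shift along the world's x, y, z in mm, then the turn about the world's z in degrees, then the finger opening in mm, from 0 to 94. In form: [dx, dy, dz, twist, jaw, dx, dy, dz, twist, jaw, ...]. A call has 1 to 5 rows; each row shifts and turns the commanded pose from where the row before left it; what a row does not reach is not made up. A row lasts 1/8 s, in which the tool goes at most 62.5 mm and 10.7 degrees, less where a joint would pass 70% of its speed; a pose out of reach is approached as far as the arm can. A call is refused whole if a number of a shift passes 62.5 or a number of a turn 10.7, either way. A call with a gripper value outside its range is refused whole. The fingers move at their own pace and stop on an object; "newtons" is the grip in N (left out, the last holds). Time passes only in rows, so rows that do not move let the fingers close. It gives the time, the measured TCP pose, the force and the opening at its end, in the units of the state.
- manip.read_state(): the state, without advancing time (a new reading comes with each control period).
- manip.camera(name): name is "scene" or "top" or "wrist"; returns a dict with "image" (384x512x3 uint8, blue, green, red), "z_map" (384x512 float32, mm along the optical axis (not along the pixel's ray), 0 where there is no reading), "fx", "fy", "cx", "cy" (pixels), "pose" (4x4, takes a point from camera to world coordinates). Camera axes: x right, y down, z forward; pixel columns grow to the right and rows downward; lengths in mm; the calibration is good to about 2 mm. A picture is of the moment at which its call begins.
- manip.sign_off(): hands the job in, once; it reports no verdict.
The state is a dict: "clock": time; "joints": joint angles; "qd": joint speeds; "effort": joint torques, N m; "eef_pos": TCP position; "eef_rot": TCP orientation; "wrist_force": force on the tool from outside, world axes, zero at the start; "moment": the same for the moment, N m; "finger_gap": finger opening in mm.
Only numpy, scipy, OpenCV 4.12 (cv2) and the standard library are available. Lean on these libraries where they do the work, as an engineer would, in place of code of your own. Each camera call takes 0.05 s, during which the arm holds its last target. There are 200 camera calls.

### The job

The revolving postcard stand on the reception counter has to come apart for cleaning. Unscrew the black ribbed cap on top of it: nobody remembers whether its thread is right- or left-handed, so try both ways and go on the way it loosens, gripping it lightly, well below the 50 N from each finger at which the hollow cap cracks. Lift the cap upright off the spindle and finish still holding it there, at least 3 cm clear of the spindle's tip, and leave the other things on the counter where they are.

Things in the scene. Friction and masses are not known exactly. Their poses are not given: they have to be found in the camera images.
- stand: The revolving postcard stand, fixed: round dark steel foot 176 mm across, upright spindle and on it a white square column with small postcards on all sides, 132 mm wide at the bottom, 118 mm at its top plate; it turns freely on the spindle and may stand at any angle. Origin: centre of the foot's underside on the counter, z up along the spindle. Top plate at 198 mm, then a grey boss 40 mm across to 212 mm, then the cap.
- spindle_tip (a point): The spindle's tip, hidden inside the cap, on the axis 247.5 mm above the counter. Below it lies a coarse quick thread, right-handed (loosens anticlockwise from above) or left-handed (loosens clockwise); it cannot be seen with the cap on and differs from start to start. It cannot be pulled off unturned; let go part-way, the cap stays put.
- cap_mid (a point): Centre (half-way up, on the axis z) of the black ribbed round cap, 45 mm across, 41 mm high, hollow, 50 g; a grey index line on top shows its +x. Home: centre at 235 mm, rim at 214 mm, x parallel to the stand's. The wrong way it stops dead within 3 degrees; the right way it turns easily, rises 2 mm per radian and lifts straight off once turned 120 to 160 degrees; at 164 it turns no further.
- bell_mid (a point): A bystander, loose on the counter: the brass call bell (round, 86 mm across, 61 mm high). The point lies on its axis or centre, 30 mm above its underside.
- fob_mid (a point): A bystander, loose on the counter: a brass pear-shaped room-key weight with its key ring and key, standing (38 mm across, 84 mm high with the ring). The point lies on its axis or centre, 31 mm above its underside.
- stamp_mid (a point): A bystander, loose on the counter: a rubber stamp with a turned wooden handle, standing (62 x 26 mm, 79 mm high). The point lies on its axis or centre, 40 mm above its underside.
- bundle_mid (a point): A bystander, loose on the counter: a banded stack of postcards lying flat (70 x 100 x 24 mm). The point lies on its axis or centre, 12 mm above its underside.
- pen_cup_mid (a point): A bystander, loose on the counter: a dark steel cup with pens (76 mm across, 150 mm high with the pens). The point lies on its axis or centre, 50 mm above its underside.
- stapler_mid (a point): A bystander, loose on the counter: a black stapler (140 x 36 mm, 48 mm high). The point lies on its axis or centre, 24 mm above its underside.
- sanitiser_mid (a point): A bystander, loose on the counter: a white pump bottle of hand sanitiser (54 mm across, 153 mm high). The point lies on its axis or centre, 64 mm above its underside.
Things that resemble listed ones, but are neither listed nor needed, are in the scene too. Of the things like the part that bears cap_mid, leave any that is purple; of the rest the smaller one is meant.

How it is judged (in metres and radians):
On the way:
1. the cap is turned loose on its thread: more than 45 degrees from home while still on the spindle (angle between the x axis of cap_mid and the x axis of stand, either way round above 0.785 rad and z of cap_mid in the frame of spindle_tip below 0 m and horizontal distance between cap_mid and spindle_tip below 0.006 m), for 0.05 s.
At the end, for the whole second after the job is handed in: The cap is held by the fingers, at rest (under 50 mm/s), upright to within 35 degrees, its rim at least 30 mm above the level of the spindle's tip (its centre 50.5 mm above it), touching no part of the stand; every bystander within 30 mm of where it stood (z of cap_mid in the frame of spindle_tip above 0.0505 m and contact force between the fingers and cap above 2 N and contact force between cap and stand below 0.05 N and linear speed of cap below 0.05 m/s and angle between cap_mid's own z axis and vertical below 0.6 rad and distance of each of bell_mid, fob_mid, stamp_mid, bundle_mid, pen_cup_mid, stapler_mid, sanitiser_mid from where it was at the start of the episode below 0.03 m); the arm keeps its last pose, push and grip.
It fails at once if the cap squeezed too hard: more than 50 N from each finger, 100 N over both (contact force between the fingers and cap above 100 N).
It fails at once if another thing on the counter disturbed (moved more than 30 mm) (distance of any of bell_mid, fob_mid, stamp_mid, bundle_mid, pen_cup_mid, stapler_mid, sanitiser_mid from where it was at the start of the episode above 0.03 m).
It also fails if it takes over 61 s, if anything falls off the work surface, if the arm or the gripper's body presses on something with over 40 N, if the wrist force passes 120 N, or if a joint passes its speed limit or range.

## Working session

There is one attempt and no reset: what is moved stays moved. The work goes in short steps, Python scripts to look and compute and a tool call to move; the robot and the scene stay as the last step left them, time stands still between calls to the robot, and variables do not carry over. Pictures are saved under pics/ and viewed, on a budget of 10 in all, crops included, one or two more only if the job needs it, and the job is handed in when it is done.

Besides the shell and the picture viewer there is one more tool, called after ">>>" as name(argument=value, ...) on one line, values as JSON. arm_command: Moves the arm, as the interface text tells. Its arguments: {"type":"object","properties":{"rows":{"type":"array","items":{"type":"number"}},"newtons":{"type":"number"}},"required":["rows"]}

```bash
mkdir -p pics; cat > h.py <<'E'
from cell import manip
import numpy as np, cv2
def cam(n):
    c=manip.camera(n); z=c["z_map"]; v,u=np.mgrid[:384,:512]
    P=np.stack([(u-c["cx"])/c["fx"]*z,(v-c["cy"])/c["fy"]*z,z],-1)
    W=P@c["pose"][:3,:3].T+c["pose"][:3,3]; W[z<=0]=np.nan
    return c["image"],W,c
E
python3 - <<'E'
from h import *
a,Wa,_=cam("scene"); b,Wb,_=cam("top")
np.savez("v.npz",a=a,Wa=Wa,b=b,Wb=Wb)
cv2.imwrite("pics/s.png",cv2.resize(a,(768,576))); cv2.imwrite("pics/t.png",cv2.resize(b,(768,576)))
print(manip.read_state())
for n,W in(("s",Wa),("t",Wb)):
    m=((W[...,2]>180)&(W[...,2]<330)).astype(np.uint8)
    k,l,s,c=cv2.connectedComponentsWithStats(m)
    for i in range(1,k):
        if s[i,4]>30: p=W[l==i]; print(n,s[i],np.median(p,0).round(),p[:,2].max().round())
E
```

```text
{'clock': 0.1, 'joints': array([-1.34662185e+00,  3.00431654e-01,  1.52149776e+00, -4.43682495e-05,
        1.32068906e+00, -6.66201274e-02]), 'qd': array([-0.0001677 , -0.00248112, -0.00167985,  0.00012815, -0.00343761,
        0.00235082]), 'effort': array([ 1.25175768e-03, -5.32645404e+01, -3.53283691e+01,  7.09282723e-02,
        2.35116330e-02, -5.90768650e-05]), 'eef_pos': array([ 157.62064443, -526.70708748,  215.94320592]), 'eef_rot': array([-3.14056625e+00, -2.54086041e-05,  2.90805598e-01]), 'wrist_force': array([-0.84834596, -0.46158978, -0.22326313]), 'moment': array([-0.01306115,  0.00784525,  0.04010155]), 'finger_gap': 94.28126178667146}
s [   0    0  239   60 6996] [  519. -1531.   255.] 330.0
s [281   0  19   7  51] [ -681. -1446.   269.] 295.0
s [ 376   16  136   82 4613] [-685. -239.  263.] 330.0
s [80 31  6 19 55] [  653. -1507.   212.] 271.0
s [ 187   31  102   58 3339] [ 192. -754.  273.] 330.0
s [ 330   92   85   68 3265] [201.  65. 267.] 330.0
s [ 264  158   53   38 1102] [506.  72. 197.] 256.0
t [ 230  199   44   44 1624] [489.  52. 198.] 263.0
t [503 294   9  42 277] [ 230. -675.  197.] 212.0
t [228 310  62  40 617] [220.  65. 273.] 330.0
t [438 326  65  21 286] [ 181. -539.  319.] 329.0
t [  0 341  32  43 815] [ 79. 717. 232.] 328.0
t [233 351  33  33 338] [ 73.  66. 275.] 330.0
```

View pics/s.png

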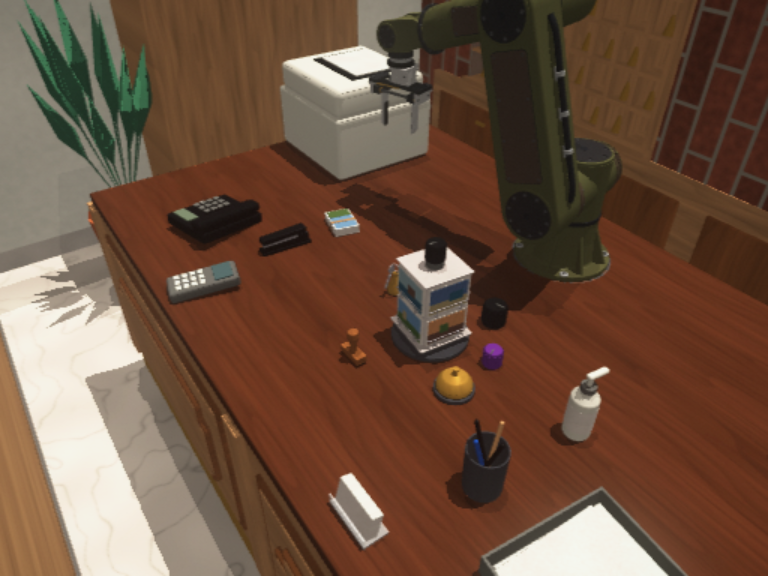

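View pics/t.png

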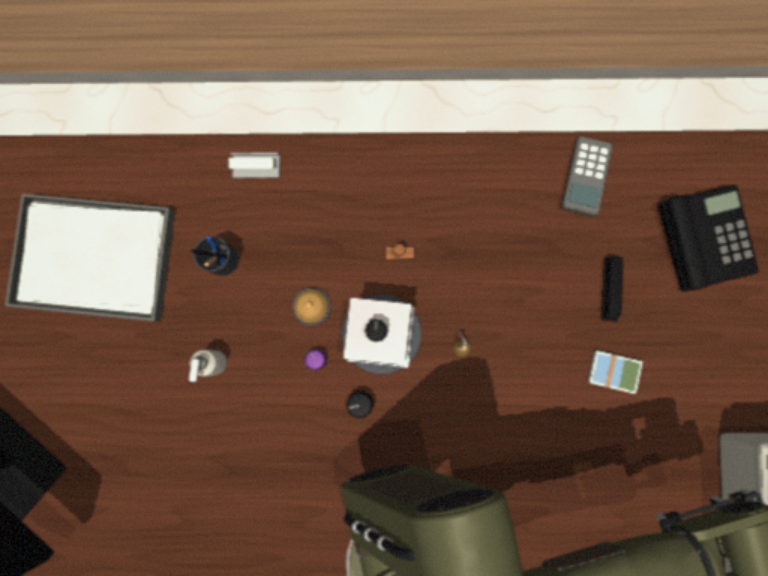

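The scene view shows the stand at (435,300), with three cap-like things near it:
- a black cap on top of the stand, scene (435,253) / top (376,330)
- a larger black one on the counter, (495,313) / (360,404)
- a purple one, (491,357) / (315,359)

The stand cap should be the one meant. I'll check its size and look at a close crop.

```bash
python3 - <<'E'
from h import *
d=np.load("v.npz"); b,Wb,a,Wa=d["b"],d["Wb"],d["a"],d["Wa"]
def fit(img,W,zlo,zhi,x,y,r,n):
    m=(W[...,2]>zlo)&(W[...,2]<zhi)&(np.hypot(W[...,0]-x,W[...,1]-y)<r)
    p=W[m]; c,rad=cv2.minEnclosingCircle(p[:,:2].astype(np.float32))
    print(n,m.sum(),"mean",p.mean(0).round(1),"circ",np.round(c,1),round(rad*2,1),"ztop",np.percentile(p[:,2],[5,50,95]).round(1))
fit(b,Wb,240,275,489,52,45,"stand cap top"); fit(a,Wa,222,275,489,52,45,"stand cap scene")
v,u=269,240; c=Wb[v,u]; print(c); fit(b,Wb,20,80,c[0],c[1],45,"loose black")
v,u=239,210; c=Wb[v,u]; print(c); fit(b,Wb,20,80,c[0],c[1],30,"purple")
m=((Wb[...,2]>188)&(Wb[...,2]<210)&(np.hypot(Wb[...,0]-489,Wb[...,1]-52)<100))
p=Wb[m][:,:2].astype(np.float32); print("plate",cv2.minAreaRect(p), np.median(Wb[m][:,2]))
for n,(U,V) in dict(bell=(311,306),fob=(461,346),stamp=(400,252),bundle=(616,371),cup=(212,255),stapler=(613,288),san=(206,363)).items():
    print(n,Wb[int(V/1.5),int(U/1.5)].round())
x=np.hstack([cv2.resize(b[190:290,200:300],(400,400),interpolation=2),cv2.resize(a[145:255,250:360],(400,400),interpolation=2)])
cv2.imwrite("pics/c.png",x)
E
```

```text
stand cap top 185 mean [490.4  53.1 253.4] circ [490.7  53.5] 43.8 ztop [247.5 253.3 259.6]
stand cap scene 200 mean [498.5  63.4 242.9] circ [494.3  58.6] 44.3 ztop [223.6 246.4 254.5]
[340.54094324  96.57835001  52.92932711]
loose black 254 mean [339.2  97.7  50.7] circ [338.1  98.3] 57.5 ztop [42.9 51.2 57.8]
[435.40911858 195.34988603  38.34768996]
purple 143 mean [434.2 194.9  38.1] circ [433.9 195.5] 44.8 ztop [31.6 38.2 44.8]
plate ((490.55328369140625, 53.51738739013672), (118.06063079833984, 118.12606811523438), 83.96465301513672) 197.55448062402513
bell [548. 204.  59.]
fob [ 464. -117.   55.]
stamp [662.  14.  72.]
bundle [ 410. -448.   31.]
cup [657. 417.  70.]
stapler [ 586. -442.   48.]
san [427. 408. 128.]
```

View pics/c.png

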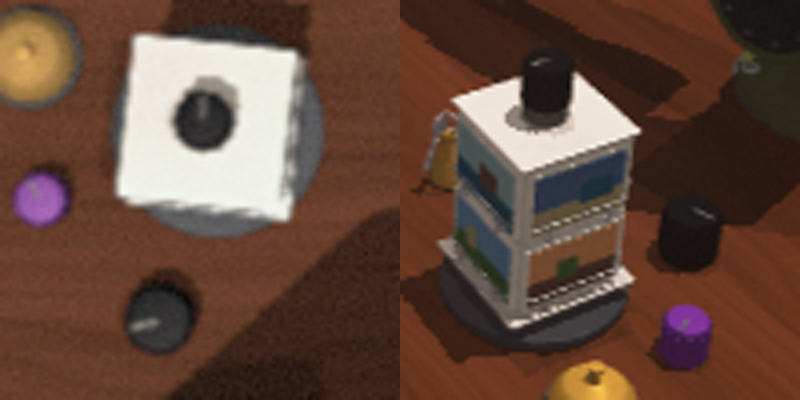

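Confirmed: the stand cap is about 44 mm across on the axis (490.5, 53.4), with its top near 255. The loose black one is about 57 mm across, and the other is purple. The top crop shows the cap at (203,118) with its grey line pointing up. I'll raise the tool and travel over.

>>> arm_command(rows=[0,0,45,0,94,0,0,45,0,94,22,38,0,5,94,22,38,0,5,94,22,38,0,5,94], newtons=12)

```text
clock: 0.72
eef_pos: [224.1, -411.6, 306.2]
eef_rot: [-3.141, -0.0, 0.555]
wrist_force: [1.0, -0.8, -0.5]
finger_gap: 94.0
```

>>> arm_command(rows=[22,38,0,5,94,22,38,0,5,94,22,38,0,5,94,22,38,0,5,94,22,38,0,5,94])

```text
clock: 1.35
eef_pos: [334.1, -221.5, 306.3]
eef_rot: [-3.141, -0.0, 0.992]
wrist_force: [0.8, 0.2, 0.2]
finger_gap: 93.8
```

>>> arm_command(rows=[22,38,0,5,94,22,38,0,5,94,22,38,0,5,94,22,38,0,5,94,22,38,0,5,94])

```text
clock: 1.98
eef_pos: [444.1, -31.5, 306.3]
eef_rot: [-3.141, 0.0, 1.428]
wrist_force: [1.5, -0.7, 0.4]
finger_gap: 93.9
```

>>> arm_command(rows=[16,28,0,5,94,16,28,0,5,94,14,29,0,4,94,0,0,0,0,94])

```text
clock: 2.48
eef_pos: [489.9, 53.4, 305.8]
eef_rot: [-3.14, -0.0, 1.672]
wrist_force: [-0.0, -0.9, 0.5]
finger_gap: 93.9
```

```bash
python3 - <<'E'
from h import *
i,W,c=cam("wrist"); cv2.imwrite("pics/w.png",i)
print(manip.read_state()["eef_pos"],manip.read_state()["joints"])
for lo,hi in((243,270),(190,206)):
    m=(W[...,2]>lo)&(W[...,2]<hi)&(np.hypot(W[...,0]-490,W[...,1]-53)<(40 if lo>240 else 100)); p=W[m]
    if len(p)>20: print(len(p),p.mean(0).round(1),cv2.minAreaRect(p[:,:2].astype(np.float32)),np.percentile(p[:,2],[5,50,95]))
E
```

```text
[489.56584856  52.45135012 305.94059398] [ 3.23791011e-02  1.14780028e-01  1.53715082e+00 -9.68880900e-05
  1.49077383e+00 -6.71156098e-02]
1890 [491.2  57.3 253.3] ((491.60980224609375, 55.60608673095703), (42.91791534423828, 42.77693557739258), 13.234829902648926) [248.74148935 253.89614505 255.22786249]
9955 [490.8  61.4 197.7] ((491.4925537109375, 54.79808807373047), (118.14697265625, 118.33145141601562), 83.93987274169922) [196.55525607 197.69017251 198.83987643]
```

View pics/w.png

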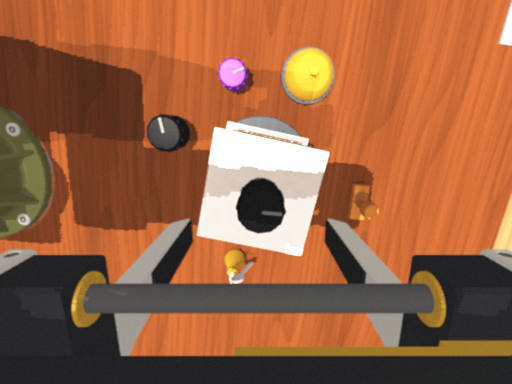

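The wrist view has the cap at (261,205) between the open fingers, and the fob below it at (235,262) is well under their height. The fitted axis is about (491, 54.3). I'll descend and grip lightly.

>>> arm_command(rows=[1,1,-26,0,94,0,0,-26,0,94,0,0,-24,0,94,0,0,0,0,60,0,0,0,0,50])

```text
clock: 3.15
eef_pos: [490.9, 52.6, 231.6]
eef_rot: [3.14, 0.0, 1.669]
wrist_force: [-0.0, 0.1, -0.5]
finger_gap: 77.9
```

>>> arm_command(rows=[0,0,0,0,36,0,0,0,0,36,0,0,0,0,36,0,0,0,0,36,0,0,0,0,36])

```text
clock: 3.78
eef_pos: [490.8, 53.1, 230.6]
eef_rot: [3.141, -0.0, 1.67]
wrist_force: [-0.4, 0.0, 0.6]
finger_gap: 43.6
```

```bash
python3 -c "
from h import *
s=manip.read_state()
for k in ('eef_pos','eef_rot','joints','wrist_force','moment','finger_gap'): print(k,np.round(s[k],3))"
```

```text
eef_pos [490.787  53.122 230.576]
eef_rot [ 3.141 -0.     1.67 ]
joints [ 0.034  0.162  1.657  0.     1.322 -0.065]
wrist_force [-0.41   0.023  0.648]
moment [ 0.02  -0.188  0.064]
finger_gap 43.578
```

Gripped with low wrist force. I'll try anticlockwise (+) first, in small steps.

>>> arm_command(rows=[0,0,0,3,36,0,0,0,3,36,0,0,0,0,36])

```text
clock: 4.15
eef_pos: [491.0, 53.0, 230.7]
eef_rot: [3.141, 0.0, 1.774]
wrist_force: [1.9, -0.4, 1.7]
finger_gap: 43.9
```

```bash
python3 -c "
from h import *
s=manip.read_state()
for k in ('eef_pos','eef_rot','joints','effort','wrist_force','moment','finger_gap'): print(k,np.round(s[k],3))"
```

```text
eef_pos [490.96   53.033 230.691]
eef_rot [3.141 0.    1.774]
joints [ 0.033  0.162  1.657 -0.     1.322 -0.17 ]
effort [  0.335 -44.109 -33.571   0.176   0.598  -0.597]
wrist_force [ 1.892 -0.396  1.69 ]
moment [-0.188 -0.521  0.002]
finger_gap 43.918
```

>>> arm_command(rows=[0,0,0,-3,36,0,0,0,-3,36,0,0,0,-3,36,0,0,0,-3,36,0,0,0,0,36])

```text
clock: 4.78
eef_pos: [490.7, 53.3, 230.5]
eef_rot: [-3.142, -0.0, 1.565]
wrist_force: [-0.2, 1.5, 1.2]
finger_gap: 43.9
```

```bash
python3 -c "
from h import *
s=manip.read_state()
for k in ('eef_pos','eef_rot','joints','effort','wrist_force','moment','finger_gap'): print(k,np.round(s[k],3))"
```

```text
eef_pos [490.662  53.262 230.457]
eef_rot [-3.142 -0.     1.565]
joints [0.034 0.162 1.657 0.    1.322 0.04 ]
effort [ -0.715 -44.363 -34.485  -0.104   0.159   0.852]
wrist_force [-0.173  1.5    1.236]
moment [ 0.186 -0.169  0.298]
finger_gap 43.858
```

The signs are weak but differ: moment z hardly changes for + and rises to +0.3 for −. Next I'll go + by about 20° and compare moment, height and the wrist view.

>>> arm_command(rows=[0,0,0,6,36,0,0,0.1,7,36,0,0,0.2,7,36,0,0,0.3,7,36,0,0,0,0,36])

```text
clock: 5.4
eef_pos: [491.4, 53.0, 231.4]
eef_rot: [3.14, 0.001, 2.038]
wrist_force: [6.1, 0.2, 1.1]
finger_gap: 44.2
```

```bash
python3 -c "
from h import *
s=manip.read_state()
for k in ('eef_pos','eef_rot','joints','effort','wrist_force','moment','finger_gap'): print(k,np.round(s[k],3))
i,W,c=cam('wrist'); cv2.imwrite('pics/w2.png',i)"
```

```text
eef_pos [491.387  52.982 231.362]
eef_rot [3.140e+00 1.000e-03 2.038e+00]
joints [ 0.033  0.162  1.656 -0.     1.322 -0.434]
effort [  0.29  -44.714 -32.49    0.067   1.601  -1.087]
wrist_force [6.139 0.154 1.051]
moment [-0.01  -1.23  -0.008]
finger_gap 44.221
```

View pics/w2.png

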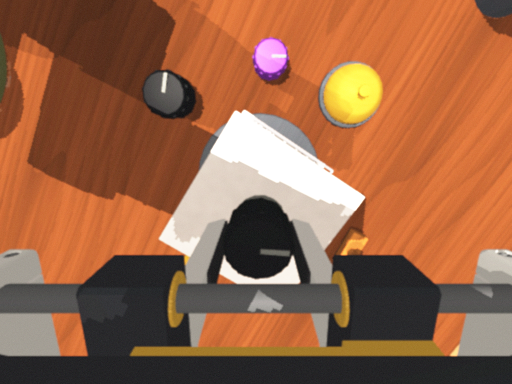

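The line stays horizontal in the gripper's view, (261,251) to (290,252), although the gripper has turned about 21° against the column. So the cap follows anticlockwise: the thread is right-handed. I'll let go, wind the wrist back 90° and regrip for one long turn.

>>> arm_command(rows=[0,0,0,0,65,0,0,0,0,65,0.5,0,0,-10,65,0,0,0,-10,65,0,0,0,-10,65])

```text
clock: 6.08
eef_pos: [491.0, 53.1, 230.9]
eef_rot: [-3.141, 0.0, 1.507]
wrist_force: [-0.1, -0.8, 0.0]
finger_gap: 64.8
```

>>> arm_command(rows=[0,0,0,-10,65,0,0,0,-10,65,0,0,0,-10,65,0,0,0,-10,65,0,0,0,-10,65])

```text
clock: 6.7
eef_pos: [491.0, 53.1, 230.9]
eef_rot: [-3.141, 0.001, 0.634]
wrist_force: [0.7, -0.2, 0.4]
finger_gap: 65.0
```

>>> arm_command(rows=[0,0,0,-10,65,0,0,0,0,36,0,0,0,0,36,0,0,0,0,36,0,0,0,0,36])

```text
clock: 7.32
eef_pos: [491.0, 53.3, 231.0]
eef_rot: [-3.141, 0.0, 0.467]
wrist_force: [-2.7, 2.1, 1.1]
finger_gap: 43.5
```

>>> arm_command(rows=[0,0,0.3,9,36,0,0,0.3,9,36,0,0,0.3,9,36,0,0,0.3,9,36,0,0,0.3,9,36])

```text
clock: 7.95
eef_pos: [491.3, 52.9, 232.6]
eef_rot: [3.141, 0.0, 1.257]
wrist_force: [0.1, 0.2, -0.2]
finger_gap: 43.8
```

>>> arm_command(rows=[0,0,0.3,9,36,0,0,0.3,9,36,0,0,0.3,9,36,0,0,0.3,9,36,0,0,0.3,9,36])

```text
clock: 8.57
eef_pos: [491.5, 53.0, 234.2]
eef_rot: [3.141, 0.001, 2.042]
wrist_force: [2.3, 1.0, 0.6]
finger_gap: 44.0
```

>>> arm_command(rows=[0,0,0.3,9,36,0,0,0.3,9,36,0,0,0.3,9,36,0,0,0.3,9,36,0,0,0,0,36])

```text
clock: 9.2
eef_pos: [492.0, 53.5, 235.6]
eef_rot: [3.14, 0.002, 2.668]
wrist_force: [4.5, 4.2, 1.5]
finger_gap: 43.9
```

```bash
python3 -c "
from h import *
s=manip.read_state()
for k in ('eef_pos','eef_rot','joints','wrist_force','moment','finger_gap'): print(k,np.round(s[k],3))
i,W,c=cam('wrist'); cv2.imwrite('pics/w3.png',i)"
```

```text
eef_pos [491.97   53.51  235.627]
eef_rot [3.140e+00 2.000e-03 2.668e+00]
joints [ 3.400e-02  1.600e-01  1.648e+00  1.000e-03  1.331e+00 -1.063e+00]
wrist_force [4.486 4.178 1.464]
moment [ 0.961 -0.994 -0.054]
finger_gap 43.897
```

View pics/w3.png

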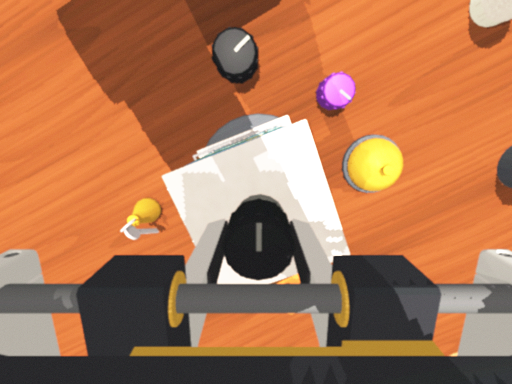

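The line now points up in the gripper view at (260,237). That is exactly the 90° regrip offset, so there was no slip and the cap is at about 147°. I'll turn roughly 10° more, then try a gentle lift.

>>> arm_command(rows=[0,0,0.2,6,36,0,0,0.2,5,36,0,0,1,0,36,0,0,2,0,36,0,0,2,0,36])

```text
clock: 9.88
eef_pos: [492.0, 53.7, 240.7]
eef_rot: [3.14, 0.002, 2.858]
wrist_force: [8.6, 5.9, -3.4]
finger_gap: 43.6
```

>>> arm_command(rows=[0.5,0.5,3,0,36,0,0,4,0,36,0,0,4,0,36])

```text
clock: 10.25
eef_pos: [492.0, 53.7, 251.9]
eef_rot: [3.141, 0.001, 2.857]
wrist_force: [4.0, 3.7, -2.3]
finger_gap: 44.1
```

```bash
python3 -c "
from h import *
s=manip.read_state()
for k in ('eef_pos','eef_rot','wrist_force','moment','finger_gap'): print(k,np.round(s[k],3))
i,W,c=cam('wrist'); cv2.imwrite('pics/w4.png',i)
m=(W[...,2]>225)&(W[...,2]<300)&(np.hypot(W[...,0]-492,W[...,1]-54)<20); p=W[m]; print(len(p),np.percentile(p[:,2],[25,50,75,95]))"
```

```text
eef_pos [491.977  53.708 251.903]
eef_rot [3.141e+00 1.000e-03 2.857e+00]
wrist_force [ 4.039  3.742 -2.266]
moment [ 0.602 -0.988  0.009]
finger_gap 44.081
3090 [275.32985893 275.8009417  276.23888631 276.93172524]
```

View pics/w4.png

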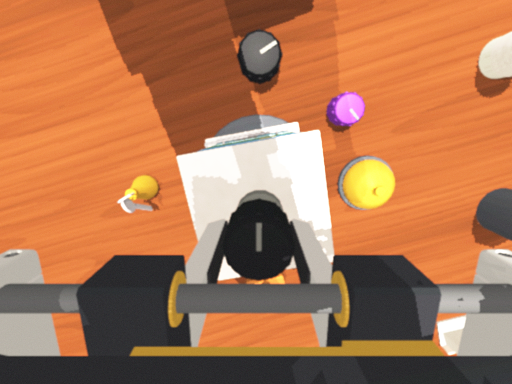

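The cap's top is at 276, up 20 mm along with the gripper (home is 255.5), and the grey boss shows below it at (262,197). It is loose, so I'll lift it well clear.

>>> arm_command(rows=[0,0,6,0,36,0,0,8,0,36,0,0,10,0,36,0,0,12,0,36,0,0,12,0,36])

```text
clock: 10.92
eef_pos: [491.7, 53.5, 300.6]
eef_rot: [-3.142, 0.0, 2.856]
wrist_force: [-0.1, 0.1, -0.9]
finger_gap: 44.3
```

>>> arm_command(rows=[0,0,12,0,36,0,0,8,0,36,0,0,4,0,36,0,0,0,0,36,0,0,0,0,36])

```text
clock: 11.55
eef_pos: [491.6, 53.6, 323.3]
eef_rot: [-3.141, -0.001, 2.856]
wrist_force: [-0.5, 0.4, -0.5]
finger_gap: 43.8
```

```bash
python3 -c "
from h import *
s=manip.read_state()
for k in ('clock','eef_pos','qd','wrist_force','finger_gap'): print(k,np.round(s[k],3))
i,W,c=cam('wrist')
m=(W[...,2]>300)&(W[...,2]<360)&(np.hypot(W[...,0]-492,W[...,1]-54)<18); p=W[m]; print(len(p),np.percentile(p[:,2],[25,50,75]))
a,Wa,_=cam('scene'); cv2.imwrite('pics/f.png',cv2.resize(a[60:290,200:430],(600,600)))
b,Wb,_=cam('top'); d=np.load('v.npz')
for n,(U,V) in dict(bell=(311,306),fob=(461,346),stamp=(400,252),bundle=(616,371),cup=(212,255),stapler=(613,288),san=(206,363)).items():
    v,u=int(V/1.5),int(U/1.5); sl=np.s_[v-8:v+9,u-8:u+9]
    print(n,round(float(np.nanmedian(abs(Wb[sl][...,2]-d['Wb'][sl][...,2]))),1))"
```

```text
clock 11.55
eef_pos [491.599  53.605 323.254]
qd [-0.001  0.001  0.     0.001  0.     0.   ]
wrist_force [-0.548  0.443 -0.476]
finger_gap 43.757
2608 [346.78287626 347.21723584 347.68039906]
bell 4.3
fob 3.8
stamp 3.5
bundle 3.8
cup 3.6
stapler 3.5
san 3.5
```

View pics/f.png

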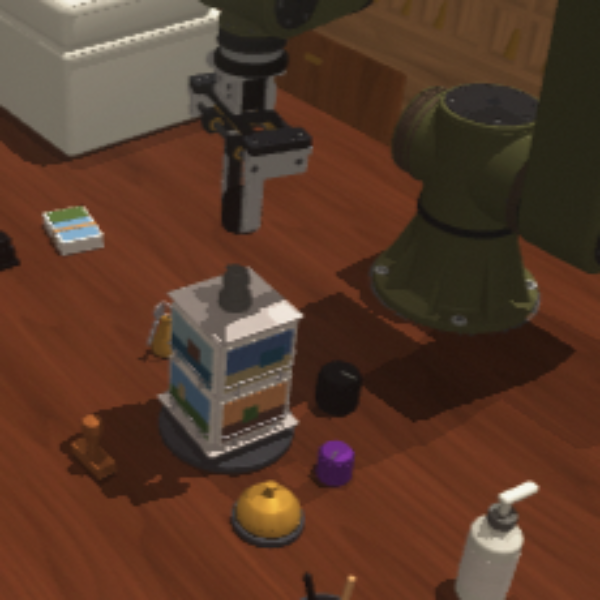

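The final view shows the bare spindle at (236,287) and the cap in the fingers well above it at (238,205). The bystanders are where they were.

```bash
python3 -c "
from cell import manip
print(manip.sign_off())"
```

```text
the job is handed in; nothing more can be done
None
```

The cap is unscrewed and off the spindle, and the arm is still holding it above the stand; I handed the job in at about 11.6 s of the 61 s.

- **Choice:** I took the cap on the stand, measured at about 44 mm across. I left the larger black cap (about 57 mm) and the purple one on the counter.
- **Thread direction:** I gripped at 12 N and tried both ways. The moment readings alone did not settle it. A further 21° anticlockwise did, because the index line followed the gripper, so the thread is right-handed.
- **Unscrewing:** I regripped once, turned the cap to about 158° with no visible slip, and lifted it straight up.
- **Last checks:** The cap's top is at about 347 mm, so its rim is at about 306 mm, roughly 58 mm above the spindle's tip. The arm is at rest, the finger gap is 43.8 mm (still on the cap), and the wrist force is under 1 N.
- **Bystanders:** The five in the last close view stand where they did. The depth change at all seven was about 4 mm, which looks like camera noise; I did not re-measure their positions.
- **Off-centre grip:** Side forces on the wrist reached about 10 N while unscrewing, because the grip was slightly off-centre. They were gone once the cap was free.

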